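# Fetch the powder jar from behind the reagent bottles and set it on the balance

## Task

The squat powder jar has to go on the balance, but it stands at the back of the grey bottle tray, hemmed in by three reagent bottles. Move all three bottles upright into the empty steel spill tray, then set the jar upright in the middle of the balance pan, and only after that put every bottle back upright in its own place in the grey tray, where it stood at the start, to within about a centimetre. Do not tip a bottle or the jar over, and leave the weighing bottle, the rubber stopper and the brass weight where they are.

Things in the scene. Friction and masses are not known exactly. Their poses are not given: they have to be found in the camera images.
- amber_bottle: Closed round bottle of brown glass with a white label and a narrow black screw cap. 54 mm diameter up to 86 mm height, shoulder narrowing to 25 mm at 103 mm, neck 23 mm, cap 28 mm diameter from 112 to 138 mm (its top). About 0.28 kg. Origin: centre of its underside; z up along the bottle. Grip it by the cap from above. Which of the three bottles stands left, right or in front of the jar differs.
- square_bottle: Closed square bottle of white plastic with a grey screw cap. 52 x 52 mm in section up to 84 mm height, shoulder narrowing to a 29 mm neck at 94 mm, cap 34 mm diameter from 102 to 126 mm (its top). About 0.25 kg. Origin: centre of its underside; x and y square to its sides, z up. Grip it by the cap from above.
- wide_bottle: Closed round laboratory bottle of clear glass, white inside its lower half, with a wide blue screw cap. 56 mm diameter up to 78 mm height, shoulder narrowing to a 41 mm neck at 88 mm, cap 46 mm diameter from 95 to 122 mm (its top). About 0.27 kg. Origin: centre of its underside; z up. Grip it by the cap from above.
- powder_jar: Squat closed jar: white plastic body 47 mm diameter, 26 mm high, under an aluminium screw lid 50 mm diameter that reaches up to 42 mm (its top). About 0.12 kg. Origin: centre of its underside; z up. It stands in the middle of the back row of the grey tray, with a bottle about 62 mm to its left, one to its right and one in front (between centres).
- bottle_tray: Fixed grey plastic tray, 176 mm (x) by 220 mm (y), in which the three bottles and the jar stand. Floor 3 mm thick, rim 3 mm thick and 20 mm high. Origin: centre of its underside on the bench; x points to its back (the jar's row is at x about +30 mm, the front bottle at x about -32 mm), y to its left, z up.
- spill_tray: Fixed shallow tray of stainless steel, 176 mm (x) by 270 mm (y), empty at the start: the side area for the bottles. Floor 3 mm thick, rim 3 mm thick and 20 mm high. Origin: centre of its underside on the bench; y along its long side, z up. Three bottles fit in a row along y, 78 mm apart.
- pan_center (a point): Centre of the top face of the balance's round steel pan (120 mm diameter, flat, 74 mm above the bench, rigid). The balance is a fixed white bench balance, 230 mm (x) by 180 mm (y); its display and keys are at its front, the pan is 35 mm behind its middle. x points to the back of the balance, z up.
- weighing_bottle: Small low clear-glass weighing bottle with a knobbed lid, 28 mm diameter, 41 mm high, loose in a front corner of the grey tray, left or right. Bystander: leave it. Origin: centre of its underside.
- stopper: Dark rubber stopper standing on its narrow end, 31 mm diameter, 26 mm high, loose in the other front corner of the grey tray. Bystander: leave it. Origin: centre of its underside.
- weight: Brass calibration weight of the balance: cylinder 32 mm diameter, 32 mm high, with a knob on top to 46 mm, standing loose on the bench to the left, between and beyond the trays. Bystander: leave it. Origin: centre of its underside.

How it is judged:
On the way, in this order (a step that is already met when the one before it is completed fails the run):
1. all three bottles stand upright and released in the steel spill tray at the same time (x of amber_bottle in the frame of spill_tray between -0.07 and 0.07 m and y of amber_bottle in the frame of spill_tray between -0.117 and 0.117 m and z of amber_bottle in the frame of spill_tray between -0.003 and 0.008 m and angle between each of amber_bottle, square_bottle, wide_bottle's own z axis and vertical below 0.1 rad and linear speed of each of amber_bottle, square_bottle, wide_bottle below 0.03 m/s and contact force between the fingers and amber_bottle below 0.05 N and x of square_bottle in the frame of spill_tray between -0.07 and 0.07 m and y of square_bottle in the frame of spill_tray between -0.117 and 0.117 m and z of square_bottle in the frame of spill_tray between -0.003 and 0.008 m and contact force between the fingers and square_bottle below 0.05 N and x of wide_bottle in the frame of spill_tray between -0.07 and 0.07 m and y of wide_bottle in the frame of spill_tray between -0.117 and 0.117 m and z of wide_bottle in the frame of spill_tray between -0.003 and 0.008 m and contact force between the fingers and wide_bottle below 0.05 N), for 0.2 s.
2. the jar stands upright, released and at rest in the middle of the balance pan, while the three bottles still stand in the spill tray (horizontal distance between powder_jar and pan_center below 0.015 m and z of powder_jar in the frame of pan_center between -0.004 and 0.004 m and angle between each of powder_jar, amber_bottle, square_bottle, wide_bottle's own z axis and vertical below 0.1 rad and linear speed of each of powder_jar, amber_bottle, square_bottle, wide_bottle below 0.03 m/s and contact force between the fingers and powder_jar below 0.05 N and x of amber_bottle in the frame of spill_tray between -0.07 and 0.07 m and y of amber_bottle in the frame of spill_tray between -0.117 and 0.117 m and z of amber_bottle in the frame of spill_tray between -0.003 and 0.008 m and x of square_bottle in the frame of spill_tray between -0.07 and 0.07 m and y of square_bottle in the frame of spill_tray between -0.117 and 0.117 m and z of square_bottle in the frame of spill_tray between -0.003 and 0.008 m and x of wide_bottle in the frame of spill_tray between -0.07 and 0.07 m and y of wide_bottle in the frame of spill_tray between -0.117 and 0.117 m and z of wide_bottle in the frame of spill_tray between -0.003 and 0.008 m), for 0.3 s.
At the end, for the whole second after the job is handed in: The jar stands upright on the balance pan, its centre within 15 mm of the pan's centre; each of the three bottles stands upright within 15 mm of the place where it stood at the start; all are at rest (horizontal distance between powder_jar and pan_center below 0.015 m and z of powder_jar in the frame of pan_center between -0.004 and 0.004 m and angle between each of powder_jar, amber_bottle, square_bottle, wide_bottle's own z axis and vertical below 0.1 rad and linear speed of each of powder_jar, amber_bottle, square_bottle, wide_bottle below 0.03 m/s and distance of each of amber_bottle, square_bottle, wide_bottle from where it was at the start of the episode below 0.015 m); the robot touches nothing.
It fails at once if the weighing bottle is shifted by more than 20 mm (distance of weighing_bottle from where it was at the start of the episode above 0.02 m).
It fails at once if the rubber stopper is shifted by more than 20 mm (distance of stopper from where it was at the start of the episode above 0.02 m).
It fails at once if the calibration weight is shifted by more than 20 mm (distance of weight from where it was at the start of the episode above 0.02 m).
It fails at once if a bottle or the jar is tipped over (angle between any of amber_bottle, square_bottle, wide_bottle, powder_jar's own z axis and vertical above 0.6 rad).
It also fails if it takes over 144 s, if anything falls off the work surface, if the arm or the gripper's body presses on something with over 40 N, if the wrist force passes 120 N, or if a joint passes its speed limit or range.

## Robot

A 7-joint arm with a two-finger parallel gripper is mounted at the origin on the work surface. World frame = base frame: x ahead of the robot, y to its left, z up, the work surface at z = 0. Lengths are in m, angles in rad, forces in N, time in s.
With the tool pointing down it reaches from about 0.4 to 0.85 m from the base axis. Payload 4.5 kg.
Tool frame: the origin (TCP) lies midway between the tips of the shut fingers; the grasp point (between the pads) lies 19 mm behind it; z points along the fingers, y is the line along which they close (so a half turn about z gives the same grasp; the last joint's range is limited). The gripper opens to 88 mm and grips with 3 to 60 N. Pads are 18 mm wide; open, the fingers measure 123 mm over their backs; the gripper's body (75 mm by 187 mm) begins 45 mm behind the grasp point.
Start: joints at [-1.234, 0.689, -0.195, 1.565, 0.157, 0.902, -0.215], TCP at [0.186, 0.597, 0.208] pointing down, gripper open.
Joint ranges: [-3.01, 3.01], [-0.46, 2.08], [-1.47, 1.51], [0.13, 2.56], [-1, 4.14], [0.04, 2.09], [-2.66, 2.66]. Speed limits (rad/s): [2.57, 2.57, 3.14, 3.14, 3.14, 3.14, 3.14].

## Interface

Orientations are given as a unit quaternion [x, y, z, w].
In Python, from plant import * gives the robot as it stands.
- The arm moves only by the tool send_rows, never from a script. Its argument "targets" is a list of rows, each a list of 2 entries, a list of its own where there are three numbers: the shift along the tool's x, y, z in units of 0.3 m (1.0 is 0.3 m), then the turn, a rotation vector about the tool's x, y, z in units of pi rad (1.0 is pi rad). A call has 1 to 12 rows; each row is the pose to reach, as a shift and turn from the pose commanded when the call began, along the tool's axes at that moment, turning the shorter way round; what a row does not reach only later rows make up. A row lasts 1/8 s, in which the tool goes at most 62.5 mm and 10.7 degrees, less where a joint would pass 70% of its speed; a pose out of reach is approached as far as the arm can. A call with a number of a shift or a turn outside -1 to 1 is refused whole. A call with a gripper value outside its range is refused whole. "fingers" is the opening, from 0 (shut) to 1 (fully open), set as the call begins (left out, the last holds). The fingers move at their own pace and stop on an object; "newtons" is the grip in N (left out, the last holds). Time passes only in rows, so rows that repeat a pose let the fingers close. It gives the time, the measured TCP pose, the force, the opening and the grip force at its end, in the units of the state.
- get_state(): the state, without advancing time (a new reading comes with each control period).
- snapshot(name): name is "scene" or "top"; returns a dict with "img" (384x512x3 uint8, blue, green, red), "fx", "fy", "cx", "cy" (pixels), "cam_to_world" (4x4, takes a point from camera to world coordinates). Camera axes: x right, y down, z forward; pixel columns grow to the right and rows downward; lengths in m; the calibration is good to about 2 mm. A picture is of the moment at which its call begins. There is no depth.
- finish_job(): hands the job in; it is judged then, once.
The state is a dict: "clock": time; "q": joint angles; "qd": joint speeds; "joint_torque": joint torques, N m; "tool_pos": TCP position; "eef_rot": TCP orientation; "contact_force": force on the tool from outside, world axes, zero at the start; "moment": the same for the moment, N m; "opening": opening from 0.0 (shut) to 1.0 (fully open); "finger_force": force on a finger pad.
Only numpy, scipy, OpenCV 4.12 (cv2) and the standard library are available. Lean on these libraries where they do the work, as an engineer would, in place of code of your own. Each camera call takes 0.05 s, during which the arm holds its last target. There are 200 camera calls.

## Working session

There is one attempt and no reset: what is moved stays moved. The work goes in short steps, Python scripts to look and compute and a tool call to move; the robot and the scene stay as the last step left them, time stands still between calls to the robot, and variables do not carry over. Pictures are saved under pics/ and viewed, at most 14 in all, crops included, and the job is handed in when it is done.

Besides the shell and the picture viewer there is one more tool, called after ">>>" as a command line: name --argument value ..., lists and objects as JSON in quotes. send_rows: Moves the arm, as the interface text tells. Its arguments: {"type":"object","properties":{"targets":{"type":"array"},"fingers":{"type":"number"},"newtons":{"type":"number"}},"required":["targets"]}

```bash
mkdir -p pics; cat > h.py <<'E'
from plant import *
import numpy as np, cv2
def ray(s,u,v):
    T=np.array(s["cam_to_world"]); d=T[:3,:3]@np.array([(u-s["cx"])/s["fx"],(v-s["cy"])/s["fy"],1.]); return T[:3,3],d
def onz(s,u,v,z):
    o,d=ray(s,u,v); return o+d*(z-o[2])/d[2]
def tri(s1,p1,s2,p2):
    o,d=ray(s1,*p1); e,f=ray(s2,*p2)
    t=np.linalg.lstsq(np.c_[d,-f],e-o,rcond=None)[0]; a=o+d*t[0]; b=e+f*t[1]; return (a+b)/2,np.linalg.norm(a-b)
E
python3 - <<'E'
from h import *
for n in("scene","top"):
    s=snapshot(n); cv2.imwrite(f"pics/{n}0.png",s["img"]); 
    s["img"]=np.array(s["img"]); np.save(f"{n}0.npy",s,allow_pickle=True)
    print(n,s["fx"],s["cx"],s["cy"],np.round(s["cam_to_world"],3).tolist())
print(get_state())
E
```

```text
scene 357.875849302793 256.02396144131677 189.7536272404189 [[0.402, 0.486, -0.776, 1.216], [0.916, -0.196, 0.351, -0.31], [0.018, -0.852, -0.524, 0.551], [0.0, 0.0, 0.0, 1.0]]
top 446.1864025400158 256.9788273561109 185.23797250422157 [[-0.027, -0.997, 0.077, 0.435], [-1.0, 0.027, 0.004, -0.011], [-0.006, -0.077, -0.997, 1.446], [0.0, 0.0, 0.0, 1.0]]
{'clock': 0.1, 'q': array([-1.23418797,  0.68992291, -0.19450022,  1.56624382,  0.15732422,
        0.90249577, -0.21508284]), 'qd': array([-1.78441307e-03, -3.15989645e-03, -1.88227209e-03, -3.64478893e-03,
        1.53269192e-03, -4.61341704e-05, -1.03892065e-03]), 'joint_torque': array([-2.53367340e-03, -5.28494453e+01, -1.27122715e+00, -1.53836542e+01,
       -5.25160145e-02,  1.97277237e-03,  5.00743920e-05]), 'tool_pos': array([0.18625272, 0.5959498 , 0.20697454]), 'eef_rot': array([ 1.50780064e-01,  9.88566977e-01, -8.37333152e-04, -5.13485229e-05]), 'contact_force': array([-1.0291639 , -0.14663576,  0.44466892]), 'moment': array([-0.04512624, -0.04142275, -0.02002279]), 'finger_force': 0.0, 'opening': 1.0014739962275447}
```

View pics/scene0.png

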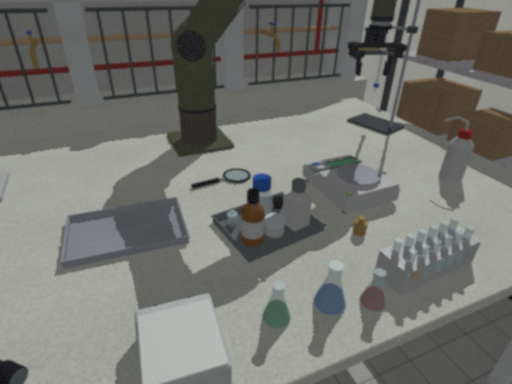

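View pics/top0.png

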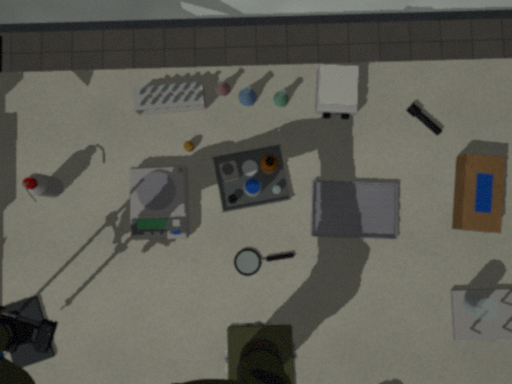

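The scene view shows the grey tray at (268,222), the steel tray at (125,230) and the balance at (350,180). In the top view: square bottle about (229,168), jar (249,167), amber (269,162), blue cap (253,186), pan (157,190), spill tray (356,208). I'll enlarge crops to get pixel positions.

```bash
python3 - <<'E'
import cv2,numpy as np
a=cv2.imread("pics/top0.png")[135:245,120:300]; b=cv2.imread("pics/scene0.png")[145:260,205:405]
cv2.imwrite("pics/topc.png",cv2.resize(np.clip(a*1.5,0,255).astype(np.uint8),None,fx=4.4,fy=4.4,interpolation=cv2.INTER_CUBIC))
cv2.imwrite("pics/scenec.png",cv2.resize(np.clip(b*1.2,0,255).astype(np.uint8),None,fx=4,fy=4,interpolation=cv2.INTER_CUBIC))
E
```

```text
(no output)
```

View pics/topc.png

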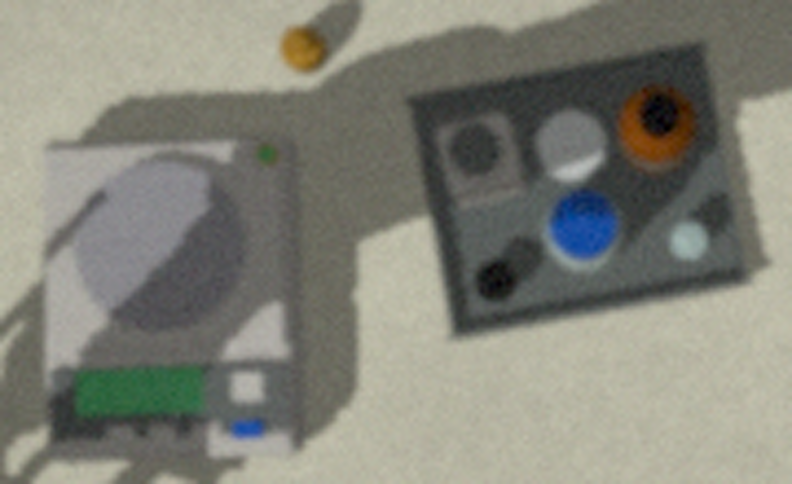

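View pics/scenec.png

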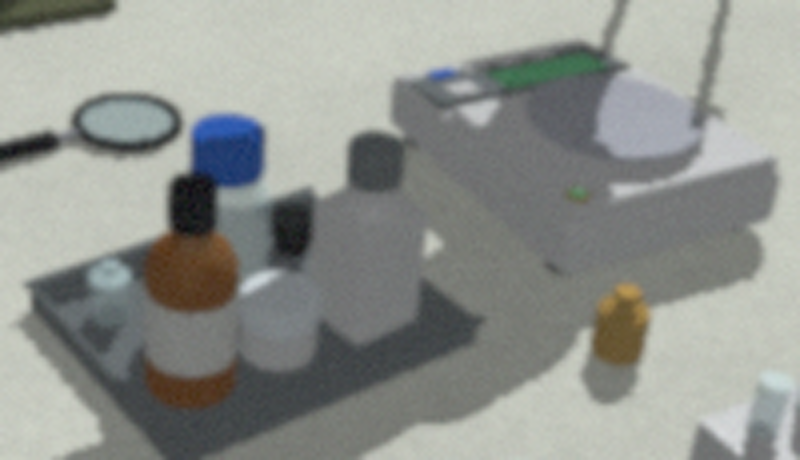

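```bash
cat > m.py <<'E'
from h import *
S=np.load("scene0.npy",allow_pickle=True).item();T=np.load("top0.npy",allow_pickle=True).item()
tp=lambda u,v:((u+.5)/4.4-.5+120,(v+.5)/4.4-.5+135)
sc=lambda u,v:((u+.5)/4-.5+205,(v+.5)/4-.5+145)
for n,a,b,z in [("amber",(659,113),(194,180),.141),("square",(475,149),(377,142),.129),("wide",(586,220),(229,127),.125),("jar",(571,144),(280,284),.045),("pan",(160,242),(616,117),.074)]:
    print(n,"tri",*[np.round(x,4) for x in tri(T,tp(*a),S,sc(*b))],"top@z",onz(T,*tp(*a),z).round(4),"scene@z",onz(S,*sc(*b),z).round(4))
def rect(C,z,nm):
    P=np.array([onz(T,*c,z)[:2] for c in C]);c=P.mean(0);e=[P[1]-P[0],P[2]-P[1]]
    ax=-(P[1]-P[0]+P[2]-P[3]);ax/=np.linalg.norm(ax)  # tray +y (left)
    print(nm,c.round(4),[np.linalg.norm(x).round(4) for x in e],"yaw",np.arctan2(ax[1],ax[0])-np.pi/2);return c,ax
rect([tp(410,100),tp(703,45),tp(748,278),tp(455,335)],.02,"grey")
rect([(315,180),(400,180),(397.5,237.5),(312,236)],.02,"spill")
sq=[tp(440,118),tp(508,113),tp(522,190),tp(455,205)]
rect(sq,.084,"sqbody")
E
python3 m.py
python3 - <<'E'
import cv2,numpy as np
a=cv2.imread("pics/top0.png")
def show(n,m):
    k,l,st,c=cv2.connectedComponentsWithStats(m.astype(np.uint8))
    for i in range(1,k):
        if st[i,4]>25: print(n,st[i].tolist(),c[i].round(2))
h=cv2.cvtColor(a,cv2.COLOR_BGR2HSV); R=np.zeros(a.shape[:2],bool);R[135:245,120:300]=1
show("blue",R&(h[...,0]>105)&(h[...,0]<125)&(h[...,1]>150)&(h[...,2]>90))
show("dark",R&(a.max(2)<48))
sp=a[170:250,300:410]; e=cv2.Canny(cv2.GaussianBlur(sp,(3,3),0),30,90)
cv2.imwrite("pics/spill.png",cv2.resize(np.clip(sp*1.8,0,255).astype(np.uint8),None,fx=7,fy=7,interpolation=cv2.INTER_CUBIC))
E
```

```text
amber tri [ 0.6088 -0.0438  0.1439] 0.0015 top@z [ 0.6089 -0.0446  0.141 ] scene@z [ 0.6047 -0.0412  0.141 ]
square tri [0.5899 0.0811 0.1306] 0.0028 top@z [0.5894 0.08   0.129 ] scene@z [0.588 0.084 0.129]
wide tri [0.5399 0.0078 0.13  ] 0.0033 top@z [0.5396 0.0064 0.125 ] scene@z [0.5325 0.0132 0.125 ]
jar tri [0.6004 0.0172 0.0522] 0.0012 top@z [0.601  0.0168 0.045 ] scene@z [0.5917 0.0225 0.045 ]
pan tri [0.5368 0.3071 0.0734] 0.0016 top@z [0.5363 0.3062 0.074 ] scene@z [0.5379 0.3072 0.074 ]
grey [0.5708 0.0123] [np.float64(0.2186), np.float64(0.1741)] yaw 0.1623829750623973
spill [ 0.4634 -0.3197] [np.float64(0.2721), np.float64(0.1835)] yaw -0.03556932488025577
sqbody [0.5894 0.0789] [np.float64(0.0477), np.float64(0.055)] yaw 0.12033811715971332
blue [246, 184, 14, 9, 102] [252.26 187.61]
dark [213, 145, 75, 65, 1331] [251.99 167.69]
dark [222, 163, 11, 12, 92] [227.48 168.41]
dark [278, 179, 8, 9, 45] [281.87 183.07]
dark [228, 189, 15, 15, 136] [234.9 196. ]
dark [132, 223, 24, 12, 108] [139.82 229.94]
```

View pics/spill.png

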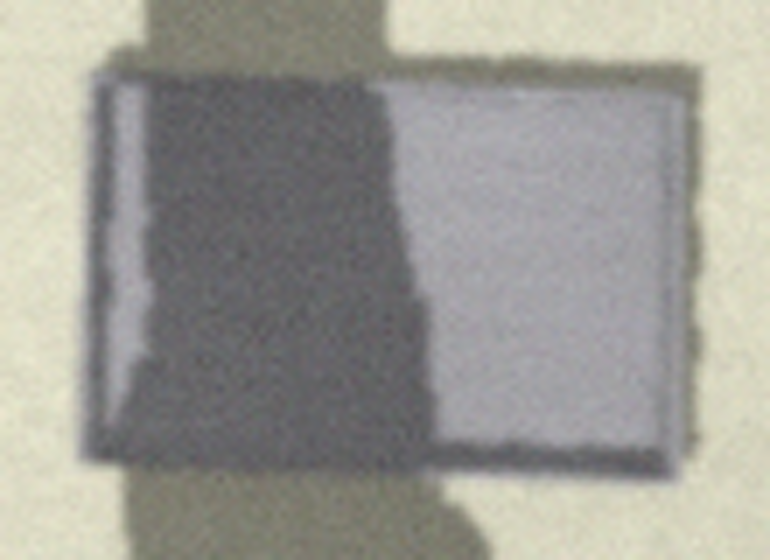

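Triangulated cap tops agree with the tray frame (jar at +30 mm, bottles 62 mm away). The heights also agree with the sizes given, to within 7 mm. The steel tray crop shows its corners at about (313,180), (398.5,181), (397,238) and (312,236), so its centre is near (0.463,-0.319). Next I'll square the tool with the world axes.

>>> send_rows --targets '[[[-0.2, -0.13, -0.06], [0, 0, -0.04]], [[-0.4, -0.28, -0.06], [0, 0, -0.0964]], [[-0.6, -0.4, -0.06], [0, 0, -0.0964]], [[-0.75, -0.5, -0.06], [0, 0, -0.0964]], [[-0.885, -0.597, -0.06], [0, 0, -0.0964]], [[-0.885, -0.597, -0.06], [0, 0, -0.0964]], [[-0.885, -0.597, -0.06], [0, 0, -0.0964]], [[-0.885, -0.597, -0.06], [0, 0, -0.0964]]]' --fingers 0.8 --newtons 25

```text
clock: 1.1
tool_pos: [0.3849, 0.3485, 0.2258]
eef_rot: [-0.002, 1.0, 0.001, -0.0]
contact_force: [-0.1, 0.3, 0.9]
opening: 0.799
finger_force: 0.0
```

>>> send_rows --targets '[[[-0.1, -0.19, 0], [0, 0, 0]], [[-0.2, -0.38, 0], [0, 0, 0]], [[-0.3, -0.57, 0], [0, 0, 0]], [[-0.4, -0.76, 0], [0, 0, 0]], [[-0.5, -0.9, 0], [0, 0, 0]], [[-0.517, -1, 0], [0, 0, 0]], [[-0.517, -1, 0], [0, 0, 0]], [[-0.517, -1, 0], [0, 0, 0]]]'

```text
clock: 2.1
tool_pos: [0.5411, 0.0496, 0.2258]
eef_rot: [-0.002, 1.0, 0.001, -0.0]
contact_force: [-0.6, -0.2, -0.4]
opening: 0.8
finger_force: 0.0
```

>>> send_rows --targets '[[[0.003, -0.08, 0], [0, 0, 0]], [[0.003, -0.142, 0.05], [0, 0, 0]], [[0.003, -0.142, 0.15], [0, 0, 0]], [[0.003, -0.142, 0.25], [0, 0, 0]], [[0.003, -0.142, 0.35], [0, 0, 0]], [[0.003, -0.142, 0.42], [0, 0, 0]], [[0.003, -0.142, 0.42], [0, 0, 0]], [[0.003, -0.142, 0.42], [0, 0, 0]]]'

```text
clock: 3.1
tool_pos: [0.5408, 0.0046, 0.1]
eef_rot: [-0.001, 1.0, 0.0, 0.0]
contact_force: [-0.1, 0.6, 0.4]
opening: 0.802
finger_force: 0.0
```

```bash
python3 - <<'E'
from h import *
s=snapshot("scene"); cv2.imwrite("pics/g1.png",cv2.resize(s["img"][90:260,180:400],None,fx=3,fy=3,interpolation=cv2.INTER_CUBIC))
E
```

```text
(no output)
```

View pics/g1.png

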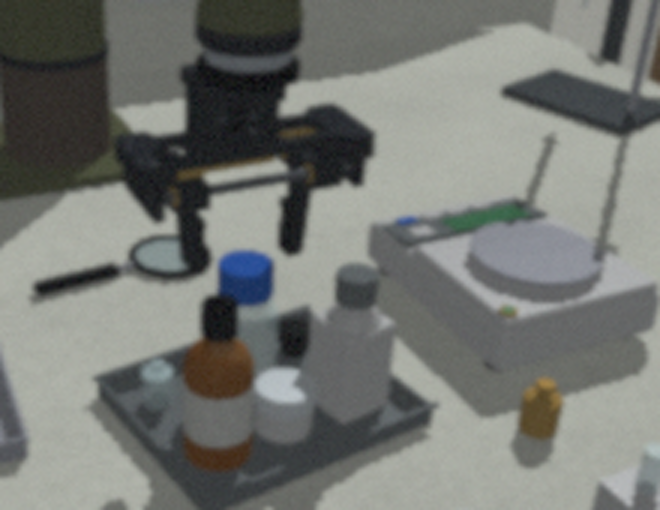

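The fingers seem to stand behind and above the blue cap, with tips at full-image (245,178) and (277,173). I'll check that against the reported tool position before closing.

```bash
python3 - <<'E'
from h import *
st=get_state(); print(st["clock"],st["tool_pos"],st["eef_rot"].round(4),st["q"].round(3))
s=snapshot("scene"); t=snapshot("top"); cv2.imwrite("pics/t1.png",cv2.resize(np.clip(t["img"][130:250,190:320]*1.5,0,255).astype(np.uint8),None,fx=5,fy=5,interpolation=cv2.INTER_CUBIC))
cv2.imwrite("pics/g1b.png",s["img"])
def proj(s,p):
    T=np.linalg.inv(np.array(s["cam_to_world"])); c=T[:3,:3]@p+T[:3,3]; return (s["fx"]*c[0]/c[2]+s["cx"],s["fy"]*c[1]/c[2]+s["cy"])
for d in(-.04,0,.04):
    p=st["tool_pos"]+np.array([0,d,0]); print(d,proj(s,p),proj(t,p))
print("cap",proj(s,np.array([.54,.007,.125])), "tip ray z=.1",onz(s,261,176,.1),onz(s,261,176,.2), np.round(s["cam_to_world"],3)[:3,3])
E
```

```text
3.15 [0.5411124  0.00442846 0.10033576] [-3.e-04  1.e+00  3.e-04  6.e-04] [ 0.064  0.747 -0.262  1.914  0.358  0.524  1.129]
-0.04 (np.float64(244.5551429938339), np.float64(190.7280455670935)) (np.float64(266.76453418839634), np.float64(184.39255387893053))
0 (np.float64(259.80113952038926), np.float64(187.48588892574548)) (np.float64(253.55107741252172), np.float64(184.75057154989966))
0.04 (np.float64(274.56325270751), np.float64(184.34663310690868)) (np.float64(240.34071032863977), np.float64(185.10850550588418))
cap (np.float64(260.83159156486914), np.float64(178.270568616603)) tip ray z=.1 [0.48980796 0.03086602 0.1       ] [ 0.6507042  -0.04477118  0.2       ] [ 1.216 -0.31   0.551]
```

View pics/t1.png

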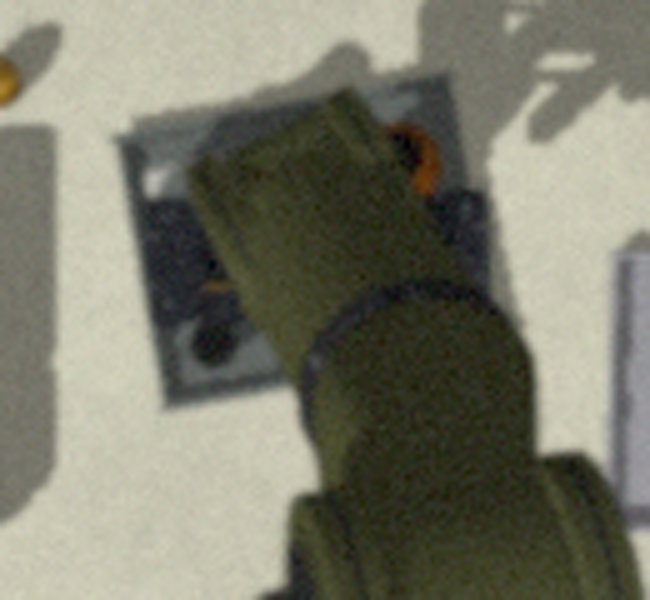

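The top view is blocked by the arm. In the scene picture the fingertips lie about 10 px above where they should project. I'll compare with the newer picture.

```bash
python3 - <<'E'
import cv2
a=cv2.imread("pics/g1b.png"); cv2.imwrite("pics/g1c.png",cv2.resize(a[130:250,200:340],None,fx=5,fy=5,interpolation=cv2.INTER_CUBIC))
E
```

```text
(no output)
```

View pics/g1c.png

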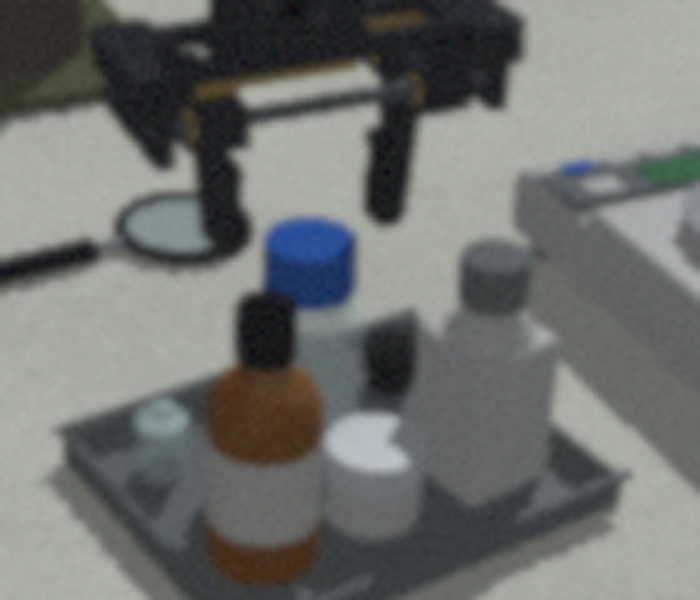

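>>> send_rows --targets '[[[0, 0, -0.1], [0, 0, 0]], [[0, 0, -0.2], [0, 0, 0]], [[0, 0, -0.2], [0, 0, 0]], [[0, 0, -0.2], [0, 0, 0]], [[0, 0, -0.2], [0, 0, 0]], [[0, 0, -0.2], [0, 0, 0]], [[0, 0, -0.2], [0, 0, 0]], [[0, 0, -0.2], [0, 0, 0]]]' --fingers 0

```text
clock: 4.25
tool_pos: [0.5405, 0.0039, 0.1595]
eef_rot: [-0.0, 1.0, 0.0, -0.0]
contact_force: [-0.3, -0.4, 0.4]
opening: 0.006
finger_force: 0.0
```

```bash
cat > tip.py <<'E'
from h import *
st=get_state(); s=snapshot("scene"); p=st["tool_pos"]
T=np.linalg.inv(np.array(s["cam_to_world"])); c=T[:3,:3]@p+T[:3,3]; e=(s["fx"]*c[0]/c[2]+s["cx"],s["fy"]*c[1]/c[2]+s["cy"])
print(st["opening"],p.round(4),"expected",np.round(e,1))
cv2.imwrite(f"pics/tip{st['clock']:.2f}.png",s["img"])
m=(s["img"].max(2)<70); 
for u in range(236,288,2):
    col=np.where(m[110:int(e[1])+12,u])[0]
    # lowest row of first dark run
    if len(col):
        r=np.split(col,np.where(np.diff(col)>2)[0]+1); print(u,[(x[0]+110,x[-1]+110) for x in r],end=" ")
E
python3 tip.py
```

```text
0.006181746919469865 [0.5405 0.0039 0.1595] expected [260.1 165.8]
236 [(np.int64(110), np.int64(122)), (np.int64(129), np.int64(130))] 238 [(np.int64(110), np.int64(121)), (np.int64(129), np.int64(129))] 240 [(np.int64(110), np.int64(121)), (np.int64(128), np.int64(129))] 242 [(np.int64(110), np.int64(121)), (np.int64(128), np.int64(129))] 244 [(np.int64(110), np.int64(121)), (np.int64(128), np.int64(128))] 246 [(np.int64(110), np.int64(124)), (np.int64(127), np.int64(128))] 248 [(np.int64(110), np.int64(128))] 250 [(np.int64(110), np.int64(130))] 252 [(np.int64(110), np.int64(118)), (np.int64(121), np.int64(132))] 254 [(np.int64(110), np.int64(118)), (np.int64(121), np.int64(143))] 256 [(np.int64(110), np.int64(117)), (np.int64(121), np.int64(152))] 258 [(np.int64(110), np.int64(117)), (np.int64(121), np.int64(154))] 260 [(np.int64(110), np.int64(117)), (np.int64(121), np.int64(131)), (np.int64(135), np.int64(154))] 262 [(np.int64(110), np.int64(117)), (np.int64(120), np.int64(131)), (np.int64(135), np.int64(154))] 264 [(np.int64(110), np.int64(116)), (np.int64(119), np.int64(154))] 266 [(np.int64(110), np.int64(116)), (np.int64(119), np.int64(153))] 268 [(np.int64(110), np.int64(116)), (np.int64(119), np.int64(144))] 270 [(np.int64(110), np.int64(131))] 272 [(np.int64(110), np.int64(115)), (np.int64(118), np.int64(129))] 274 [(np.int64(110), np.int64(115)), (np.int64(118), np.int64(129))] 276 [(np.int64(110), np.int64(128))] 278 [(np.int64(110), np.int64(115)), (np.int64(119), np.int64(128))] 280 [(np.int64(110), np.int64(114)), (np.int64(121), np.int64(127))] 282 [(np.int64(110), np.int64(114)), (np.int64(122), np.int64(123))] 284 [(np.int64(110), np.int64(114)), (np.int64(122), np.int64(123))] 286 [(np.int64(110), np.int64(114)), (np.int64(122), np.int64(122))]
```

Even shut, the tips appear 11 px higher than predicted, so the reported TCP is off, in height or in x. A gentle touch on free bench between the trays will settle which.

>>> send_rows --targets '[[[0.03, -0.1, -0.05], [0, 0, 0]], [[0.08, -0.25, -0.05], [0, 0, 0]], [[0.12, -0.4, -0.05], [0, 0, 0]], [[0.133, -0.513, -0.05], [0, 0, 0]], [[0.133, -0.513, 0.1], [0, 0, 0]], [[0.133, -0.513, 0.2], [0, 0, 0]], [[0.133, -0.513, 0.3], [0, 0, 0]], [[0.133, -0.513, 0.36], [0, 0, 0]], [[0.133, -0.513, 0.36], [0, 0, 0]], [[0.133, -0.513, 0.36], [0, 0, 0]]]'

```text
clock: 5.55
tool_pos: [0.5012, -0.1501, 0.0523]
eef_rot: [-0.0, 1.0, -0.0, 0.001]
contact_force: [-0.2, -0.2, 0.2]
opening: 0.004
finger_force: 0.0
```

```bash
sed -i 's/range(236,288,2)/range(int(e[0])-14,int(e[0])+15,2)/; s/print(u,\[.*$/print(u,[(int(x[0])+110,int(x[-1])+110) for x in r][-2:],end=" ")/' tip.py; python3 tip.py; python3 - <<'E'
from h import *
s=snapshot("scene");t=snapshot("top")
a=cv2.resize(s["img"][120:260,170:310],(560,560)); b=cv2.resize(t["img"][150:290,230:370],(560,560))
cv2.imwrite("pics/two.png",cv2.resize(np.clip(np.hstack([a,b])*1.3,0,255).astype(np.uint8),(800,400)))
E
```

```text
0.004388819922430198 [ 0.5012 -0.1501  0.0523] expected [194.8 208.8]
180 [(138, 168), (171, 176)] 182 [(138, 168), (171, 179)] 184 [(139, 167), (170, 180)] 186 [(139, 167), (170, 184)] 188 [(139, 167), (170, 193)] 190 [(139, 166), (171, 198)] 192 [(173, 175), (180, 199)] 194 [(173, 174), (180, 199)] 196 [(110, 133), (138, 198)] 198 [(110, 132), (137, 198)] 200 [(110, 131), (136, 192)] 202 [(159, 177), (182, 185)] 204 [(160, 176), (182, 185)] 206 [(167, 176), (181, 184)] 208 [(170, 175), (181, 184)]
```

View pics/two.png

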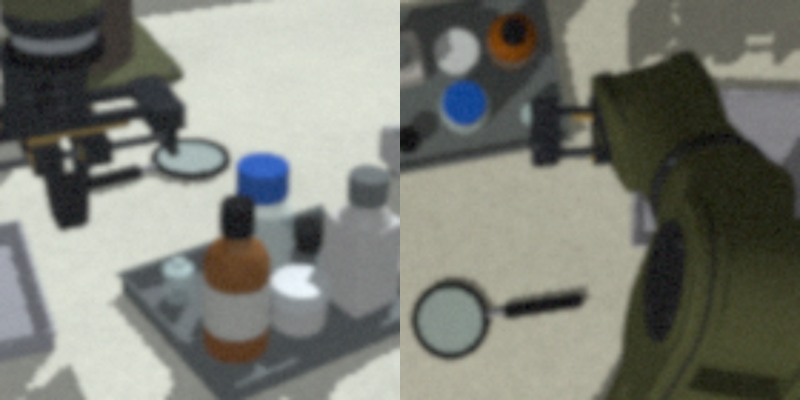

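Scene crop: shut tips at about (194.5,199), expected (195,209). Top crop: the gripper's end block is centred at full-image v of about 195.7, which gives the tool's true x.

```bash
python3 - <<'E'
from h import *
s=snapshot("scene");t=snapshot("top")
for z in(.12,.15,.18): print(z,onz(t,280.7,195.7,z).round(4))
for z in(.052,.07,.08,.09): print(z,onz(s,194.5,199.3,z).round(4))
E
```

```text
0.12 [ 0.5047 -0.0757  0.12  ]
0.15 [ 0.5031 -0.0742  0.15  ]
0.18 [ 0.5016 -0.0728  0.18  ]
0.052 [ 0.4595 -0.1394  0.052 ]
0.07 [ 0.4868 -0.1456  0.07  ]
0.08 [ 0.5019 -0.149   0.08  ]
0.09 [ 0.5171 -0.1524  0.09  ]
```

Two views put the true tip at z≈0.080 while the state says 0.052. x and y agree. I'll confirm by touch in small steps.

>>> send_rows --targets '[[[0, 0, 0.05], [0, 0, 0]], [[0, 0, 0.1], [0, 0, 0]], [[0, 0, 0.14], [0, 0, 0]], [[0, 0, 0.165], [0, 0, 0]], [[0, 0, 0.175], [0, 0, 0]], [[0, 0, 0.175], [0, 0, 0]]]'

```text
clock: 6.55
tool_pos: [0.5007, -0.15, -0.0009]
eef_rot: [-0.0, 1.0, 0.0, -0.0]
contact_force: [0.5, -0.1, -0.3]
opening: 0.003
finger_force: 0.0
```

```bash
python3 tip.py
```

```text
0.003427237860405903 [ 0.5007 -0.15   -0.0009] expected [196.3 226.1]
182 [(110, 156), (161, 197)] 184 [(161, 188), (191, 199)] 186 [(162, 188), (191, 201)] 188 [(110, 157), (162, 203)] 190 [(162, 187), (190, 212)] 192 [(161, 187), (191, 216)] 194 [(193, 194), (199, 217)] 196 [(193, 194), (199, 216)] 198 [(110, 156), (160, 216)] 200 [(110, 155), (159, 215)] 202 [(158, 164), (173, 198)] 204 [(173, 175), (180, 196)] 206 [(172, 174), (181, 196)] 208 [(180, 184), (188, 196)] 210 [(180, 183), (190, 191)]
```

>>> send_rows --targets '[[[0, 0, 0.03], [0, 0, 0]], [[0, 0, 0.05], [0, 0, 0]], [[0, 0, 0.06], [0, 0, 0]], [[0, 0, 0.067], [0, 0, 0]], [[0, 0, 0.067], [0, 0, 0]]]'

```text
clock: 7.22
tool_pos: [0.5007, -0.15, -0.021]
eef_rot: [-0.0, 1.0, 0.0, -0.0]
contact_force: [-0.5, -1.0, -0.1]
opening: 0.007
finger_force: 0.0
```

>>> send_rows --targets '[[[0, 0, 0.007], [0, 0, 0]], [[0, 0, 0.013], [0, 0, 0]], [[0, 0, 0.02], [0, 0, 0]], [[0, 0, 0.02], [0, 0, 0]]]'

```text
clock: 7.72
tool_pos: [0.5006, -0.15, -0.0271]
eef_rot: [-0.0, 1.0, 0.0, -0.0]
contact_force: [-0.2, 0.7, 0.2]
opening: 0.005
finger_force: 0.0
```

>>> send_rows --targets '[[[0, 0, 0.006], [0, 0, 0]], [[0, 0, 0.012], [0, 0, 0]], [[0, 0, 0.012], [0, 0, 0]]]'

```text
clock: 8.1
tool_pos: [0.5008, -0.15, -0.0305]
eef_rot: [-0.0, 1.0, -0.0, 0.0]
contact_force: [0.6, -1.6, 1.3]
opening: 0.001
finger_force: 0.5
```

>>> send_rows --targets '[[[0, 0, 0.005], [0, 0, 0]], [[0, 0, 0.01], [0, 0, 0]], [[0, 0, 0.01], [0, 0, 0]]]'

```text
clock: 8.48
tool_pos: [0.5008, -0.15, -0.0306]
eef_rot: [-0.0, 1.0, -0.001, 0.001]
contact_force: [-4.3, 1.6, 31.3]
opening: 0.003
finger_force: 15.6
```

The bench is touched at reported z = -0.0305, so true tip z = reported + 0.0305. Now the wide bottle, in reported coordinates: hover, then TCP z 0.068.

>>> send_rows --targets '[[[0, 0, -0.2], [0, 0, 0]], [[0, 0, -0.4], [0, 0, 0]], [[0, 0, -0.6], [0, 0, 0]], [[-0.05, 0.15, -0.65], [0, 0, 0]], [[-0.1, 0.3, -0.65], [0, 0, 0]], [[-0.13, 0.45, -0.65], [0, 0, 0]], [[-0.13, 0.523, -0.65], [0, 0, 0]], [[-0.13, 0.523, -0.65], [0, 0, 0]], [[-0.13, 0.523, -0.55], [0, 0, 0]], [[-0.13, 0.523, -0.45], [0, 0, 0]], [[-0.13, 0.523, -0.39], [0, 0, 0]], [[-0.13, 0.523, -0.39], [0, 0, 0]]]' --fingers 0.8

```text
clock: 9.98
tool_pos: [0.5384, 0.0047, 0.0823]
eef_rot: [0.001, 1.0, -0.001, -0.002]
contact_force: [0.7, -0.1, -0.0]
opening: 0.799
finger_force: 0.0
```

>>> send_rows --targets '[[[-0.005, 0.008, 0.02], [0, 0, 0]], [[-0.005, 0.008, 0.048], [0, 0, 0]], [[-0.005, 0.008, 0.048], [0, 0, 0]], [[-0.005, 0.008, 0.048], [0, 0, 0]]]'

```text
clock: 10.48
tool_pos: [0.5413, 0.0093, 0.0693]
eef_rot: [-0.0, 1.0, 0.0, 0.0]
contact_force: [-0.1, -0.1, 0.6]
opening: 0.798
finger_force: 0.0
```

>>> send_rows --targets '[[[0, 0, 0], [0, 0, 0]], [[0, 0, 0], [0, 0, 0]], [[0, 0, 0], [0, 0, 0]], [[0, 0, 0], [0, 0, 0]], [[0, 0, 0], [0, 0, 0]], [[0, 0, 0], [0, 0, 0]]]' --fingers 0.4 --newtons 25

```text
clock: 11.22
tool_pos: [0.5413, 0.0094, 0.0692]
eef_rot: [-0.0, 1.0, 0.0, 0.0]
contact_force: [-0.4, 0.5, 1.3]
opening: 0.503
finger_force: 25.0
```

>>> send_rows --targets '[[[0, 0, -0.1], [0, 0, 0]], [[0, 0, -0.2], [0, 0, 0]], [[0, 0, -0.3], [0, 0, 0]], [[0, 0, -0.367], [0, 0, 0]], [[0.03, -0.13, -0.367], [0, 0, 0]], [[0.08, -0.28, -0.367], [0, 0, 0]], [[0.12, -0.43, -0.367], [0, 0, 0]], [[0.16, -0.58, -0.367], [0, 0, 0]], [[0.2, -0.73, -0.367], [0, 0, 0]], [[0.24, -0.87, -0.367], [0, 0, 0]], [[0.267, -0.95, -0.367], [0, 0, 0]], [[0.267, -0.95, -0.367], [0, 0, 0]]]'

```text
clock: 12.72
tool_pos: [0.459, -0.2782, 0.1784]
eef_rot: [0.003, 1.0, -0.0, -0.001]
contact_force: [0.4, 0.1, -2.5]
opening: 0.51
finger_force: 25.0
```

>>> send_rows --targets '[[[0, -0.13, 0], [0, 0, 0]], [[0, -0.27, 0], [0, 0, 0]], [[0, -0.397, 0], [0, 0, 0]], [[0, -0.397, 0], [0, 0, 0]], [[0, -0.397, 0.1], [0, 0, 0]], [[0, -0.397, 0.2], [0, 0, 0]], [[0, -0.397, 0.28], [0, 0, 0]], [[0, -0.397, 0.33], [0, 0, 0]], [[0, -0.397, 0.352], [0, 0, 0]], [[0, -0.397, 0.352], [0, 0, 0]]]'

```text
clock: 13.98
tool_pos: [0.4615, -0.3944, 0.0737]
eef_rot: [-0.0, 1.0, 0.0, 0.0]
contact_force: [0.0, -0.1, -3.0]
opening: 0.505
finger_force: 25.0
```

>>> send_rows --targets '[[[0, 0, 0.006], [0, 0, 0]], [[0, 0, 0.012], [0, 0, 0]], [[0, 0, 0.014], [0, 0, 0]], [[0, 0, 0.014], [0, 0, 0]]]'

```text
clock: 14.48
tool_pos: [0.4612, -0.3949, 0.0695]
eef_rot: [0.0, 1.0, 0.0, 0.0]
contact_force: [-0.2, -0.5, -2.4]
opening: 0.507
finger_force: 25.0
```

>>> send_rows --targets '[[[0, 0, 0], [0, 0, 0]], [[0, 0, 0], [0, 0, 0]], [[0, 0, 0], [0, 0, 0]], [[0, 0, 0], [0, 0, 0]], [[0, 0, -0.1], [0, 0, 0]], [[0, 0, -0.2], [0, 0, 0]], [[0, 0, -0.3], [0, 0, 0]], [[-0.05, 0.1, -0.367], [0, 0, 0]], [[-0.15, 0.25, -0.367], [0, 0, 0]], [[-0.25, 0.4, -0.367], [0, 0, 0]], [[-0.35, 0.55, -0.367], [0, 0, 0]], [[-0.4, 0.7, -0.367], [0, 0, 0]]]' --fingers 0.72

```text
clock: 15.98
tool_pos: [0.5827, -0.1828, 0.1796]
eef_rot: [-0.0, 1.0, 0.0, 0.001]
contact_force: [0.1, 0.2, 0.6]
opening: 0.72
finger_force: 0.0
```

>>> send_rows --targets '[[[-0.03, 0.15, 0], [0, 0, 0]], [[-0.06, 0.3, 0], [0, 0, 0]], [[-0.088, 0.43, 0], [0, 0, 0]], [[-0.088, 0.463, 0], [0, 0, 0]], [[-0.088, 0.463, 0], [0, 0, 0]], [[-0.088, 0.463, 0.1], [0, 0, 0]], [[-0.088, 0.463, 0.2], [0, 0, 0]], [[-0.088, 0.463, 0.28], [0, 0, 0]], [[-0.088, 0.463, 0.327], [0, 0, 0]], [[-0.088, 0.463, 0.327], [0, 0, 0]], [[-0.088, 0.463, 0.327], [0, 0, 0]]]'

```text
clock: 17.35
tool_pos: [0.6082, -0.0465, 0.0823]
eef_rot: [0.0, 1.0, -0.0, 0.001]
contact_force: [-0.5, -0.5, 0.8]
opening: 0.722
finger_force: 0.0
```

```bash
python3 - <<'E'
from h import *
s=snapshot("scene"); cv2.imwrite("pics/g2.png",cv2.resize(s["img"][130:260,60:330],None,fx=2.9,fy=2.9,interpolation=cv2.INTER_CUBIC))
E
```

```text
(no output)
```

View pics/g2.png

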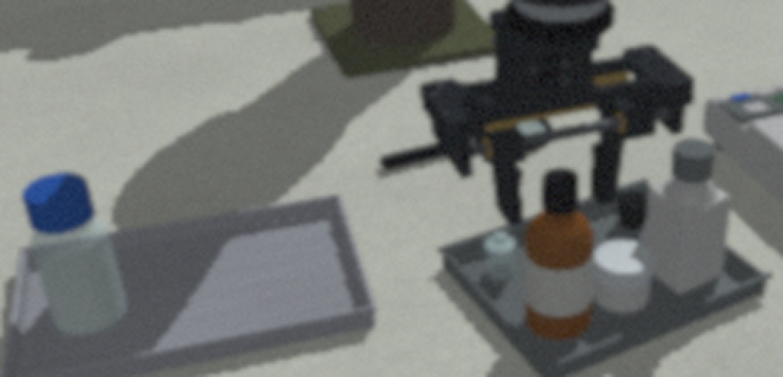

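The wide bottle stands in the steel tray, its cap at (58,200), and the fingers straddle the amber cap at (560,190). I'll nudge and grip.

>>> send_rows --targets '[[[-0.003, 0.007, 0], [0, 0, 0]], [[-0.003, 0.007, 0], [0, 0, 0]], [[-0.003, 0.007, 0], [0, 0, 0]], [[-0.003, 0.007, 0], [0, 0, 0]], [[-0.003, 0.007, 0], [0, 0, 0]], [[-0.003, 0.007, 0], [0, 0, 0]], [[-0.003, 0.007, 0], [0, 0, 0]], [[-0.003, 0.007, 0], [0, 0, 0]]]' --fingers 0.2

```text
clock: 18.4
tool_pos: [0.6084, -0.044, 0.0814]
eef_rot: [0.0, 1.0, -0.0, 0.0]
contact_force: [-0.2, -0.3, -0.1]
opening: 0.306
finger_force: 25.0
```

>>> send_rows --targets '[[[0, 0, -0.1], [0, 0, 0]], [[0, 0, -0.2], [0, 0, 0]], [[0, 0, -0.3], [0, 0, 0]], [[0, 0, -0.367], [0, 0, 0]], [[0.07, -0.13, -0.367], [0, 0, 0]], [[0.14, -0.26, -0.367], [0, 0, 0]], [[0.21, -0.4, -0.367], [0, 0, 0]], [[0.28, -0.54, -0.367], [0, 0, 0]], [[0.36, -0.68, -0.367], [0, 0, 0]], [[0.43, -0.8, -0.367], [0, 0, 0]], [[0.484, -0.91, -0.367], [0, 0, 0]], [[0.484, -0.91, -0.367], [0, 0, 0]]]'

```text
clock: 19.9
tool_pos: [0.4601, -0.3204, 0.1906]
eef_rot: [0.003, 1.0, -0.001, -0.002]
contact_force: [0.1, 0.2, -2.4]
opening: 0.301
finger_force: 25.0
```

>>> send_rows --targets '[[[0, 0, 0], [0, 0, 0]], [[0, 0, 0.1], [0, 0, 0]], [[0, 0, 0.2], [0, 0, 0]], [[0, 0, 0.28], [0, 0, 0]], [[0, 0, 0.33], [0, 0, 0]], [[0, 0, 0.352], [0, 0, 0]], [[0, 0, 0.36], [0, 0, 0]], [[0, 0, 0.366], [0, 0, 0]], [[0, 0, 0.366], [0, 0, 0]], [[0, 0, 0.366], [0, 0, 0]]]'

```text
clock: 21.15
tool_pos: [0.4634, -0.317, 0.0821]
eef_rot: [0.0, 1.0, -0.0, 0.0]
contact_force: [0.1, -0.9, -3.0]
opening: 0.297
finger_force: 25.0
```

>>> send_rows --targets '[[[0, 0, 0.002], [0, 0, 0]], [[0, 0, 0.002], [0, 0, 0]], [[0, 0, 0.002], [0, 0, 0]], [[0, 0, -0.1], [0, 0, 0]], [[0, 0, -0.2], [0, 0, 0]], [[0, 0, -0.3], [0, 0, 0]], [[-0.05, 0.15, -0.34], [0, 0, 0]], [[-0.12, 0.33, -0.34], [0, 0, 0]], [[-0.2, 0.51, -0.34], [0, 0, 0]], [[-0.28, 0.69, -0.34], [0, 0, 0]], [[-0.36, 0.87, -0.34], [0, 0, 0]], [[-0.42, 1, -0.34], [0, 0, 0]]]' --fingers 0.66

```text
clock: 22.65
tool_pos: [0.59, -0.0134, 0.1839]
eef_rot: [-0.001, 1.0, 0.001, 0.0]
contact_force: [0.4, -0.1, 0.2]
opening: 0.657
finger_force: 0.0
```

>>> send_rows --targets '[[[0, 0.15, 0], [0, 0, 0]], [[0, 0.27, 0], [0, 0, 0]], [[0, 0.315, 0], [0, 0, 0]], [[0, 0.315, 0.05], [0, 0, 0]], [[0, 0.315, 0.15], [0, 0, 0]], [[0, 0.315, 0.25], [0, 0, 0]], [[0, 0.315, 0.33], [0, 0, 0]], [[0, 0.315, 0.366], [0, 0, 0]], [[0, 0.315, 0.366], [0, 0, 0]], [[0, 0.315, 0.366], [0, 0, 0]]]'

```text
clock: 23.9
tool_pos: [0.5899, 0.0772, 0.0747]
eef_rot: [0.0, 1.0, 0.0, 0.001]
contact_force: [-0.3, 0.8, 0.7]
opening: 0.659
finger_force: 0.0
```

>>> send_rows --targets '[[[0, 0.007, 0], [0, 0, 0]], [[0, 0.007, 0], [0, 0, 0]], [[0, 0.007, 0], [0, 0, 0]], [[0, 0.007, 0], [0, 0, 0]], [[0, 0.007, 0], [0, 0, 0]], [[0, 0.007, 0], [0, 0, 0]], [[0, 0.007, 0], [0, 0, 0]]]' --fingers 0.25

```text
clock: 24.78
tool_pos: [0.5896, 0.0804, 0.0743]
eef_rot: [-0.0, 1.0, 0.0, 0.0]
contact_force: [0.9, 2.0, 4.9]
opening: 0.373
finger_force: 25.0
```

>>> send_rows --targets '[[[0, 0, -0.1], [0, 0, 0]], [[0, 0, -0.2], [0, 0, 0]], [[0, 0, -0.3], [0, 0, 0]], [[0, 0, -0.367], [0, 0, 0]], [[0.05, -0.13, -0.367], [0, 0, 0]], [[0.1, -0.28, -0.367], [0, 0, 0]], [[0.17, -0.43, -0.367], [0, 0, 0]], [[0.24, -0.58, -0.367], [0, 0, 0]], [[0.31, -0.73, -0.367], [0, 0, 0]], [[0.37, -0.87, -0.367], [0, 0, 0]], [[0.417, -1, -0.367], [0, 0, 0]], [[0.417, -1, -0.367], [0, 0, 0]]]'

```text
clock: 26.28
tool_pos: [0.4603, -0.2251, 0.1827]
eef_rot: [0.004, 1.0, -0.001, -0.003]
contact_force: [-0.5, 0.6, -2.7]
opening: 0.37
finger_force: 25.0
```

>>> send_rows --targets '[[[0, -0.068, 0], [0, 0, 0]], [[0, -0.068, 0], [0, 0, 0]], [[0, -0.068, 0.1], [0, 0, 0]], [[0, -0.068, 0.2], [0, 0, 0]], [[0, -0.068, 0.28], [0, 0, 0]], [[0, -0.068, 0.33], [0, 0, 0]], [[0, -0.068, 0.352], [0, 0, 0]], [[0, -0.068, 0.36], [0, 0, 0]], [[0, -0.068, 0.366], [0, 0, 0]], [[0, -0.068, 0.366], [0, 0, 0]]]'

```text
clock: 27.52
tool_pos: [0.4644, -0.2408, 0.0746]
eef_rot: [0.0, 1.0, -0.0, 0.0]
contact_force: [-0.1, -0.2, -2.9]
opening: 0.371
finger_force: 25.0
```

>>> send_rows --targets '[[[0, 0, 0.003], [0, 0, 0]], [[0, 0, 0.003], [0, 0, 0]], [[0, 0, 0.003], [0, 0, 0]], [[0, 0, -0.1], [0, 0, 0]], [[0, 0, -0.2], [0, 0, 0]], [[0, 0, -0.3], [0, 0, 0]], [[-0.07, 0.13, -0.33], [0, 0, 0]], [[-0.15, 0.3, -0.33], [0, 0, 0]], [[-0.25, 0.47, -0.33], [0, 0, 0]], [[-0.35, 0.64, -0.33], [0, 0, 0]], [[-0.43, 0.8, -0.33], [0, 0, 0]], [[-0.453, 0.86, -0.33], [0, 0, 0]]]' --fingers 0.66

```text
clock: 29.02
tool_pos: [0.6011, 0.0222, 0.1734]
eef_rot: [-0.003, 1.0, 0.001, 0.001]
contact_force: [-0.5, -0.1, -1.1]
opening: 0.66
finger_force: 0.0
```

```bash
python3 - <<'E'
from h import *
s=snapshot("scene"); cv2.imwrite("pics/g3.png",cv2.resize(s["img"][100:270,50:350],None,fx=2.6,fy=2.6,interpolation=cv2.INTER_CUBIC))
E
```

```text
(no output)
```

View pics/g3.png

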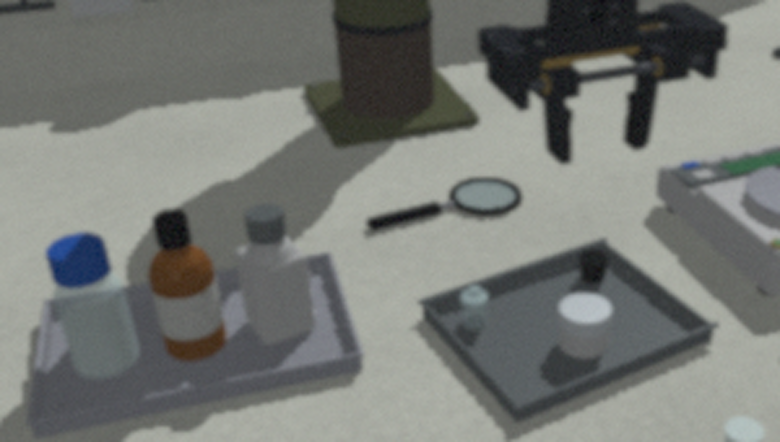

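All three bottles stand upright in the steel tray (caps at (78,258), (172,230), (265,223)), and the jar is free at (585,320). Now the jar.

>>> send_rows --targets '[[[0, 0, 0], [0, 0, 0]], [[0, 0, 0.1], [0, 0, 0]], [[0, 0, 0.2], [0, 0, 0]], [[0, 0, 0.3], [0, 0, 0]], [[0, 0, 0.38], [0, 0, 0]], [[0, 0, 0.46], [0, 0, 0]], [[0, 0, 0.53], [0, 0, 0]], [[0, 0, 0.59], [0, 0, 0]], [[0, 0, 0.62], [0, 0, 0]], [[0, 0, 0.62], [0, 0, 0]], [[0, 0, 0.62], [0, 0, 0]]]' --fingers 0.86

```text
clock: 30.45
tool_pos: [0.6005, 0.0174, -0.0121]
eef_rot: [0.0, 1.0, 0.0, 0.001]
contact_force: [-0.8, -0.4, -0.0]
opening: 0.862
finger_force: 0.0
```

>>> send_rows --targets '[[[0, 0, 0.008], [0, 0, 0]], [[0, 0, 0.008], [0, 0, 0]], [[0, 0, 0.008], [0, 0, 0]], [[0, 0, 0.008], [0, 0, 0]], [[0, 0, 0.008], [0, 0, 0]], [[0, 0, 0.008], [0, 0, 0]], [[0, 0, 0.008], [0, 0, 0]]]' --fingers 0.4 --newtons 20

```text
clock: 31.32
tool_pos: [0.6001, 0.0175, -0.0151]
eef_rot: [-0.0, 1.0, 0.0, 0.0]
contact_force: [-0.4, -0.3, 2.5]
opening: 0.543
finger_force: 20.0
```

>>> send_rows --targets '[[[0, 0, -0.1], [0, 0, 0]], [[0, 0, -0.2], [0, 0, 0]], [[0, 0, -0.3], [0, 0, 0]], [[0, 0, -0.4], [0, 0, 0]], [[0.02, 0.1, -0.44], [0, 0, 0]], [[0.06, 0.25, -0.44], [0, 0, 0]], [[0.1, 0.4, -0.44], [0, 0, 0]], [[0.13, 0.55, -0.44], [0, 0, 0]], [[0.16, 0.7, -0.44], [0, 0, 0]], [[0.19, 0.84, -0.44], [0, 0, 0]], [[0.212, 0.94, -0.44], [0, 0, 0]], [[0.212, 0.964, -0.44], [0, 0, 0]]]'

```text
clock: 32.83
tool_pos: [0.5348, 0.3092, 0.1165]
eef_rot: [-0.002, 1.0, 0.001, -0.001]
contact_force: [-0.3, -0.1, -1.6]
opening: 0.545
finger_force: 20.0
```

>>> send_rows --targets '[[[0, 0, 0], [0, 0, 0]], [[0, 0, 0], [0, 0, 0]], [[0, 0, 0.07], [0, 0, 0]], [[0, 0, 0.13], [0, 0, 0]], [[0, 0, 0.17], [0, 0, 0]], [[0, 0, 0.185], [0, 0, 0]], [[0, 0, 0.185], [0, 0, 0]]]'

```text
clock: 33.7
tool_pos: [0.5364, 0.3066, 0.0612]
eef_rot: [0.0, 1.0, -0.0, -0.0]
contact_force: [-0.1, -0.4, -1.6]
opening: 0.542
finger_force: 20.0
```

>>> send_rows --targets '[[[0, 0, 0.008], [0, 0, 0]], [[0, 0, 0.014], [0, 0, 0]], [[0, 0, 0.017], [0, 0, 0]], [[0, 0, 0.017], [0, 0, 0]]]'

```text
clock: 34.2
tool_pos: [0.5364, 0.3066, 0.0563]
eef_rot: [-0.0, 1.0, 0.0, 0.0]
contact_force: [-0.8, -0.2, -2.3]
opening: 0.548
finger_force: 20.0
```

>>> send_rows --targets '[[[0, 0, 0.003], [0, 0, 0]], [[0, 0, 0.003], [0, 0, 0]], [[0, 0, 0.003], [0, 0, 0]]]'

```text
clock: 34.58
tool_pos: [0.5365, 0.3067, 0.0559]
eef_rot: [-0.0, 1.0, 0.0, 0.0]
contact_force: [-0.8, -1.3, 5.4]
opening: 0.544
finger_force: 20.0
```

>>> send_rows --targets '[[[0, 0, 0], [0, 0, 0]], [[0, 0, 0], [0, 0, 0]], [[0, 0, 0], [0, 0, 0]], [[0, 0, 0], [0, 0, 0]], [[0, 0, -0.1], [0, 0, 0]], [[0, 0, -0.2], [0, 0, 0]], [[0, 0, -0.3], [0, 0, 0]], [[0, 0, -0.43], [0, 0, 0]], [[0.05, -0.18, -0.43], [0, 0, 0]], [[0.1, -0.36, -0.43], [0, 0, 0]], [[0.15, -0.54, -0.43], [0, 0, 0]], [[0.2, -0.72, -0.43], [0, 0, 0]]]' --fingers 0.86

```text
clock: 36.08
tool_pos: [0.4759, 0.0889, 0.1845]
eef_rot: [-0.0, 1.0, -0.0, 0.0]
contact_force: [-0.5, -1.5, 0.2]
opening: 0.86
finger_force: 0.0
```

```bash
python3 - <<'E'
from h import *
t=snapshot("top"); cv2.imwrite("pics/g4.png",cv2.resize(t["img"][135:245,120:300],None,fx=4.4,fy=4.4,interpolation=cv2.INTER_CUBIC))
E
```

```text
(no output)
```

View pics/g4.png

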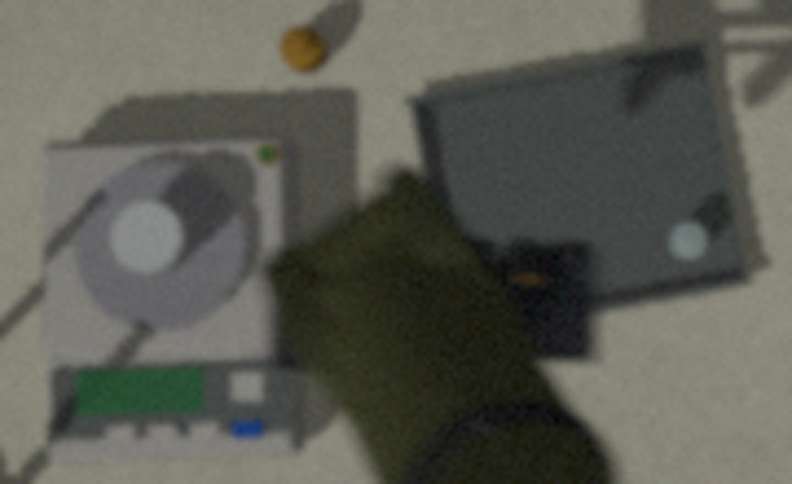

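The jar stands on the pan: lid (146,236), pan centre (160,242), and the offset is just the height parallax. Now I'll return the bottles, square first.

>>> send_rows --targets '[[[0, -0.18, 0], [0, 0, 0]], [[0.02, -0.36, 0], [0, 0, 0]], [[0.038, -0.54, 0], [0, 0, 0]], [[0.038, -0.72, 0], [0, 0, 0]], [[0.038, -0.87, 0], [0, 0, 0]], [[0.038, -1, 0], [0, 0, 0]], [[0.038, -1, 0], [0, 0, 0]], [[0.038, -1, 0], [0, 0, 0]]]' --fingers 0.66

```text
clock: 37.12
tool_pos: [0.4652, -0.2084, 0.1842]
eef_rot: [-0.0, 1.0, 0.001, 0.0]
contact_force: [-0.2, -0.4, -1.2]
opening: 0.661
finger_force: 0.0
```

>>> send_rows --targets '[[[0, -0.108, 0], [0, 0, 0]], [[0, -0.108, 0], [0, 0, 0]], [[0, -0.108, 0.1], [0, 0, 0]], [[0, -0.108, 0.2], [0, 0, 0]], [[0, -0.108, 0.28], [0, 0, 0]], [[0, -0.108, 0.34], [0, 0, 0]], [[0, -0.108, 0.366], [0, 0, 0]], [[0, -0.108, 0.366], [0, 0, 0]], [[0, -0.108, 0.366], [0, 0, 0]]]'

```text
clock: 38.25
tool_pos: [0.4656, -0.2415, 0.0752]
eef_rot: [-0.0, 1.0, -0.0, 0.001]
contact_force: [-0.2, 0.3, 0.2]
opening: 0.662
finger_force: 0.0
```

>>> send_rows --targets '[[[0, 0, 0], [0, 0, 0]], [[0, 0, 0], [0, 0, 0]], [[0, 0, 0], [0, 0, 0]], [[0, 0, 0], [0, 0, 0]], [[0, 0, 0], [0, 0, 0]], [[0, 0, 0], [0, 0, 0]]]' --fingers 0.25 --newtons 25

```text
clock: 39.0
tool_pos: [0.4653, -0.2416, 0.0747]
eef_rot: [-0.0, 1.0, 0.0, 0.0]
contact_force: [-0.3, 0.9, 3.9]
opening: 0.367
finger_force: 25.0
```

>>> send_rows --targets '[[[0, 0, -0.1], [0, 0, 0]], [[0, 0, -0.2], [0, 0, 0]], [[0, 0, -0.3], [0, 0, 0]], [[0, 0, -0.367], [0, 0, 0]], [[-0.05, 0.13, -0.367], [0, 0, 0]], [[-0.1, 0.28, -0.367], [0, 0, 0]], [[-0.17, 0.43, -0.367], [0, 0, 0]], [[-0.24, 0.58, -0.367], [0, 0, 0]], [[-0.31, 0.73, -0.367], [0, 0, 0]], [[-0.37, 0.87, -0.367], [0, 0, 0]], [[-0.412, 1, -0.367], [0, 0, 0]], [[-0.412, 1, -0.367], [0, 0, 0]]]'

```text
clock: 40.5
tool_pos: [0.5887, 0.0631, 0.1839]
eef_rot: [-0.003, 1.0, 0.002, -0.0]
contact_force: [-0.5, -1.0, -2.8]
opening: 0.373
finger_force: 25.0
```

>>> send_rows --targets '[[[0, 0.07, 0], [0, 0, 0]], [[0, 0.07, 0], [0, 0, 0]], [[0, 0.07, 0.1], [0, 0, 0]], [[0, 0.07, 0.2], [0, 0, 0]], [[0, 0.07, 0.28], [0, 0, 0]], [[0, 0.07, 0.33], [0, 0, 0]], [[0, 0.07, 0.352], [0, 0, 0]], [[0, 0.07, 0.36], [0, 0, 0]], [[0, 0.07, 0.36], [0, 0, 0]], [[0, 0.07, 0.36], [0, 0, 0]]]'

```text
clock: 41.75
tool_pos: [0.5891, 0.0793, 0.0773]
eef_rot: [0.0, 1.0, 0.0, 0.001]
contact_force: [-0.0, -0.1, -2.6]
opening: 0.369
finger_force: 25.0
```

>>> send_rows --targets '[[[0, 0, 0.005], [0, 0, 0]], [[0, 0, 0.009], [0, 0, 0]], [[0, 0, 0.01], [0, 0, 0]], [[0, 0, 0.01], [0, 0, 0]]]'

```text
clock: 42.25
tool_pos: [0.5891, 0.0796, 0.0747]
eef_rot: [-0.0, 1.0, 0.0, 0.001]
contact_force: [-1.0, 0.5, 5.4]
opening: 0.369
finger_force: 24.9
```

>>> send_rows --targets '[[[0, 0, 0], [0, 0, 0]], [[0, 0, 0], [0, 0, 0]], [[0, 0, 0], [0, 0, 0]], [[0, 0, -0.1], [0, 0, 0]], [[0, 0, -0.2], [0, 0, 0]], [[0, 0, -0.3], [0, 0, 0]], [[0.07, -0.13, -0.367], [0, 0, 0]], [[0.14, -0.3, -0.367], [0, 0, 0]], [[0.21, -0.48, -0.367], [0, 0, 0]], [[0.28, -0.66, -0.367], [0, 0, 0]], [[0.35, -0.84, -0.367], [0, 0, 0]], [[0.42, -1, -0.367], [0, 0, 0]]]' --fingers 0.66

```text
clock: 43.75
tool_pos: [0.4617, -0.223, 0.1837]
eef_rot: [0.0, 1.0, -0.0, 0.0]
contact_force: [0.8, -0.7, -0.1]
opening: 0.658
finger_force: 0.0
```

>>> send_rows --targets '[[[0, -0.15, 0], [0, 0, 0]], [[0, -0.28, 0], [0, 0, 0]], [[0, -0.32, 0], [0, 0, 0]], [[0, -0.32, 0], [0, 0, 0]], [[0, -0.32, 0.1], [0, 0, 0]], [[0, -0.32, 0.2], [0, 0, 0]], [[0, -0.32, 0.28], [0, 0, 0]], [[0, -0.32, 0.325], [0, 0, 0]], [[0, -0.32, 0.34], [0, 0, 0]], [[0, -0.32, 0.34], [0, 0, 0]], [[0, -0.32, 0.34], [0, 0, 0]]]'

```text
clock: 45.12
tool_pos: [0.4632, -0.317, 0.0825]
eef_rot: [-0.0, 1.0, -0.0, 0.001]
contact_force: [0.5, 0.3, -0.2]
opening: 0.665
finger_force: 0.0
```

>>> send_rows --targets '[[[0, 0, 0], [0, 0, 0]], [[0, 0, 0], [0, 0, 0]], [[0, 0, 0], [0, 0, 0]], [[0, 0, 0], [0, 0, 0]], [[0, 0, 0], [0, 0, 0]], [[0, 0, 0], [0, 0, 0]]]' --fingers 0.2

```text
clock: 45.88
tool_pos: [0.4627, -0.317, 0.0817]
eef_rot: [0.0, 1.0, -0.0, 0.0]
contact_force: [-0.2, -0.5, 1.4]
opening: 0.299
finger_force: 25.0
```

>>> send_rows --targets '[[[0, 0, -0.1], [0, 0, 0]], [[0, 0, -0.2], [0, 0, 0]], [[0, 0, -0.3], [0, 0, 0]], [[0, 0, -0.367], [0, 0, 0]], [[-0.07, 0.13, -0.367], [0, 0, 0]], [[-0.14, 0.26, -0.367], [0, 0, 0]], [[-0.21, 0.4, -0.367], [0, 0, 0]], [[-0.28, 0.54, -0.367], [0, 0, 0]], [[-0.36, 0.68, -0.367], [0, 0, 0]], [[-0.43, 0.8, -0.367], [0, 0, 0]], [[-0.486, 0.91, -0.367], [0, 0, 0]], [[-0.486, 0.91, -0.367], [0, 0, 0]]]'

```text
clock: 47.38
tool_pos: [0.609, -0.0385, 0.1913]
eef_rot: [-0.003, 1.0, 0.002, -0.0]
contact_force: [-0.3, -0.7, -2.6]
opening: 0.303
finger_force: 25.0
```

>>> send_rows --targets '[[[0, 0, 0], [0, 0, 0]], [[0, 0, 0], [0, 0, 0]], [[0, 0, 0.1], [0, 0, 0]], [[0, 0, 0.2], [0, 0, 0]], [[0, 0, 0.28], [0, 0, 0]], [[0, 0, 0.33], [0, 0, 0]], [[0, 0, 0.352], [0, 0, 0]], [[0, 0, 0.36], [0, 0, 0]], [[0, 0, 0.36], [0, 0, 0]], [[0, 0, 0.36], [0, 0, 0]]]'

```text
clock: 48.62
tool_pos: [0.6089, -0.0437, 0.0845]
eef_rot: [-0.0, 1.0, 0.0, 0.001]
contact_force: [-0.1, -0.7, -2.4]
opening: 0.302
finger_force: 25.0
```

>>> send_rows --targets '[[[0, 0, 0.005], [0, 0, 0]], [[0, 0, 0.009], [0, 0, 0]], [[0, 0, 0.009], [0, 0, 0]], [[0, 0, 0.009], [0, 0, 0]]]'

```text
clock: 49.12
tool_pos: [0.6088, -0.0439, 0.0817]
eef_rot: [0.0, 1.0, -0.0, 0.001]
contact_force: [-0.8, -1.2, 4.8]
opening: 0.301
finger_force: 25.0
```

>>> send_rows --targets '[[[0, 0, 0], [0, 0, 0]], [[0, 0, 0], [0, 0, 0]], [[0, 0, 0], [0, 0, 0]], [[0, 0, -0.1], [0, 0, 0]], [[0, 0, -0.2], [0, 0, 0]], [[0, 0, -0.3], [0, 0, 0]], [[0.1, -0.13, -0.33], [0, 0, 0]], [[0.18, -0.3, -0.33], [0, 0, 0]], [[0.26, -0.48, -0.33], [0, 0, 0]], [[0.34, -0.66, -0.33], [0, 0, 0]], [[0.42, -0.84, -0.33], [0, 0, 0]], [[0.492, -1, -0.33], [0, 0, 0]]]' --fingers 0.66

```text
clock: 50.62
tool_pos: [0.4595, -0.3459, 0.18]
eef_rot: [0.0, 1.0, -0.0, -0.0]
contact_force: [0.3, -0.5, -0.4]
opening: 0.663
finger_force: 0.0
```

>>> send_rows --targets '[[[0, -0.12, 0], [0, 0, 0]], [[0, -0.17, 0], [0, 0, 0]], [[0, -0.17, 0], [0, 0, 0]], [[0, -0.17, 0.1], [0, 0, 0]], [[0, -0.17, 0.2], [0, 0, 0]], [[0, -0.17, 0.28], [0, 0, 0]], [[0, -0.17, 0.34], [0, 0, 0]], [[0, -0.17, 0.37], [0, 0, 0]], [[0, -0.17, 0.37], [0, 0, 0]], [[0, -0.17, 0.37], [0, 0, 0]]]' --fingers 0.8

```text
clock: 51.88
tool_pos: [0.4614, -0.395, 0.0699]
eef_rot: [-0.0, 1.0, -0.0, 0.001]
contact_force: [-0.1, -0.7, -0.1]
opening: 0.802
finger_force: 0.0
```

>>> send_rows --targets '[[[0, 0, 0], [0, 0, 0]], [[0, 0, 0], [0, 0, 0]], [[0, 0, 0], [0, 0, 0]], [[0, 0, 0], [0, 0, 0]], [[0, 0, 0], [0, 0, 0]], [[0, 0, 0], [0, 0, 0]]]' --fingers 0.4

```text
clock: 52.62
tool_pos: [0.4609, -0.3949, 0.0693]
eef_rot: [0.0, 1.0, -0.0, 0.0]
contact_force: [-0.4, -0.3, 3.0]
opening: 0.509
finger_force: 25.0
```

>>> send_rows --targets '[[[0, 0, -0.1], [0, 0, 0]], [[0, 0, -0.2], [0, 0, 0]], [[0, 0, -0.3], [0, 0, 0]], [[0, 0, -0.367], [0, 0, 0]], [[-0.03, 0.13, -0.367], [0, 0, 0]], [[-0.08, 0.28, -0.367], [0, 0, 0]], [[-0.12, 0.43, -0.367], [0, 0, 0]], [[-0.16, 0.58, -0.367], [0, 0, 0]], [[-0.2, 0.73, -0.367], [0, 0, 0]], [[-0.24, 0.87, -0.367], [0, 0, 0]], [[-0.267, 0.95, -0.367], [0, 0, 0]], [[-0.267, 0.95, -0.367], [0, 0, 0]]]'

```text
clock: 54.12
tool_pos: [0.5412, -0.1068, 0.1787]
eef_rot: [-0.002, 1.0, 0.001, -0.0]
contact_force: [0.2, -0.4, -2.6]
opening: 0.505
finger_force: 25.0
```

>>> send_rows --targets '[[[0, 0.13, 0], [0, 0, 0]], [[0, 0.27, 0], [0, 0, 0]], [[0, 0.37, 0], [0, 0, 0]], [[0, 0.394, 0], [0, 0, 0]], [[0, 0.394, 0], [0, 0, 0]], [[0, 0.394, 0.1], [0, 0, 0]], [[0, 0.394, 0.2], [0, 0, 0]], [[0, 0.394, 0.28], [0, 0, 0]], [[0, 0.394, 0.33], [0, 0, 0]], [[0, 0.394, 0.355], [0, 0, 0]], [[0, 0.394, 0.36], [0, 0, 0]], [[0, 0.394, 0.36], [0, 0, 0]]]'

```text
clock: 55.62
tool_pos: [0.5414, 0.0083, 0.0718]
eef_rot: [0.0, 1.0, 0.0, 0.001]
contact_force: [-0.7, 0.0, -2.3]
opening: 0.509
finger_force: 25.0
```

>>> send_rows --targets '[[[0, 0, 0.005], [0, 0, 0]], [[0, 0, 0.0085], [0, 0, 0]], [[0, 0, 0.0085], [0, 0, 0]], [[0, 0, 0.0085], [0, 0, 0]]]'

```text
clock: 56.12
tool_pos: [0.5413, 0.0085, 0.0693]
eef_rot: [-0.0, 1.0, 0.0, 0.001]
contact_force: [-0.7, -0.4, 6.0]
opening: 0.509
finger_force: 25.0
```

>>> send_rows --targets '[[[0, 0, 0], [0, 0, 0]], [[0, 0, 0], [0, 0, 0]], [[0, 0, 0], [0, 0, 0]], [[0, 0, -0.1], [0, 0, 0]], [[0, 0, -0.2], [0, 0, 0]], [[0, 0, -0.35], [0, 0, 0]], [[0.03, -0.18, -0.45], [0, 0, 0]], [[0.08, -0.36, -0.45], [0, 0, 0]], [[0.12, -0.54, -0.45], [0, 0, 0]], [[0.16, -0.72, -0.45], [0, 0, 0]], [[0.2, -0.9, -0.45], [0, 0, 0]], [[0.24, -1, -0.45], [0, 0, 0]]]' --fingers 0.74

```text
clock: 57.62
tool_pos: [0.4674, -0.2952, 0.2033]
eef_rot: [0.002, 1.0, -0.001, -0.0]
contact_force: [-0.4, 0.3, 0.6]
opening: 0.741
finger_force: 0.0
```

```bash
python3 - <<'E'
from h import *
t=snapshot("top"); cv2.imwrite("pics/g5.png",cv2.resize(np.clip(t["img"][135:245,120:300]*1.5,0,255).astype(np.uint8),None,fx=4.4,fy=4.4,interpolation=cv2.INTER_CUBIC))
E
```

```text
(no output)
```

View pics/g5.png

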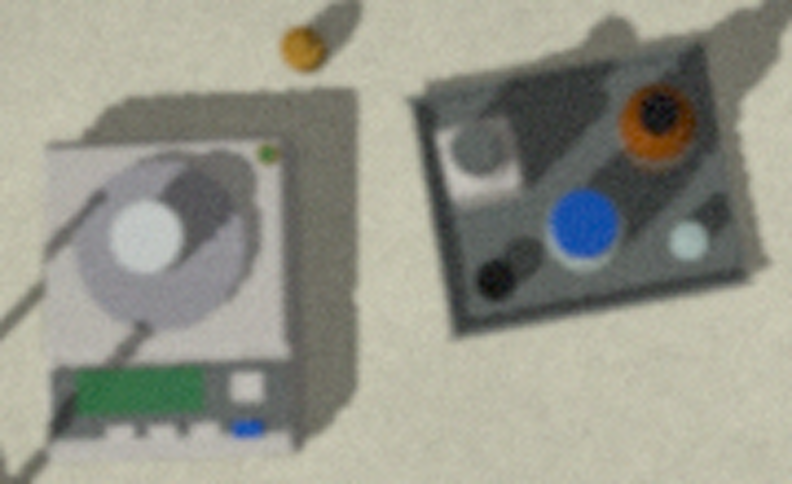

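Everything is back within about 1 px of its start: square cap (478,150), amber (659,113), blue (585,222). The jar is on the pan, and the stopper, weighing bottle and weight haven't moved. Handing in once the arm settles.

>>> send_rows --targets '[[[0, 0, 0], [0, 0, 0]], [[0, 0, 0], [0, 0, 0]], [[0, 0, 0], [0, 0, 0]]]'

```text
clock: 58.05
tool_pos: [0.4697, -0.2899, 0.2037]
eef_rot: [-0.001, 1.0, 0.0, 0.0]
contact_force: [0.4, -0.3, -0.3]
opening: 0.737
finger_force: 0.0
```

```bash
python3 -c "
from plant import *
print(finish_job())"
```

```text
the job is handed in; nothing more can be done
None
```

I handed the job in at 58 s of the 144 s allowed (no verdict was returned): the last picture shows the jar on the balance pan, all three bottles back upright within about 1 px (roughly 3 mm) of where they started, and the weighing bottle, stopper and weight unmoved.

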